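Tip the bottle caps out of the corner-spout tray

TASK

The washed bottle caps have dried: pick up the steel tray, bring its open corner low over the white tub and tip the tray about that corner so that all six caps run out into the tub, none left behind or spilled. Then lay the empty tray flat in the middle of the blue drying mat again and let go. Leave the tub standing where it is and do not disturb the bottles and other things around.

Things in the scene. Friction and masses are not known exactly. Their poses are not given: they have to be found in the camera images.
- tray: shallow polished stainless pan, 180 x 180 mm, about 0.42 kg, loose; floor and walls 4 mm thick, wall tops 24 mm over its underside; one corner is open, a black bar handle bridges the opposite one. Starts flat on the mat with six caps in it; they slide from a tilt of 11 to 17 degrees and have all run out by 45 degrees, spout down. Origin: centre of underside; +x along the diagonal to the open corner, z up
- tray_grip (a point): middle of the tray's handle bar: tray x -75 mm (away from the spout), 55 mm over its underside. The bar is 14 mm thick along the tray's x, 90 mm long along its y, 24 mm high (43 to 67 mm over the underside), on a post 4 mm wide at each end; 39 mm are free between tray floor and bar. Same axes as the tray
- tray_spout (a point): tip of the spout: the tray's open corner, upper face of its floor, 127 mm from the tray's origin along its +x, 4 mm over its underside. Both walls stop 53 mm short of this corner: a notch 75 mm wide, with the flat floor running on to the corner. Same axes as the tray
- tub: round white plastic tub, open on top, loose, 0.35 kg: 156 mm across at the foot, 180 mm at the rim (191 mm over its rim bead), 85 mm high, wall and bottom 4 mm; a wire bail hangs at its side and is only seen. Origin: centre of its underside
- tub_in (a point): centre of the tub's inner floor, 4 mm over its underside
- mat: blue ribbed drying mat, 260 x 260 x 6 mm, fixed to the bench; it may lie on the left or the right, with the tub on the other side. Origin: centre of its underside
- cap0: black ribbed screw cap, 28 mm across, 18 mm high, 10 g; starts standing flat in the tray, top up. Origin: centre of its underside
- cap1: black ribbed screw cap, 28 mm across, 18 mm high, 10 g; starts standing flat in the tray, top up. Origin: centre of its underside
- cap2: black ribbed screw cap, 28 mm across, 18 mm high, 10 g; starts standing flat in the tray, top up. Origin: centre of its underside
- cap3: black ribbed screw cap, 28 mm across, 18 mm high, 10 g; starts standing flat in the tray, top up. Origin: centre of its underside
- cap4: black ribbed screw cap, 28 mm across, 18 mm high, 10 g; starts standing flat in the tray, top up. Origin: centre of its underside
- cap5: black ribbed screw cap, 28 mm across, 18 mm high, 10 g; starts standing flat in the tray, top up. Origin: centre of its underside
- bottle: bystander: tall round amber syrup bottle standing, 68 mm across, 210 mm high, black cap; origin: centre of its underside
- jar: bystander: amber jar standing, 72 mm across, 100 mm high, brass-coloured lid; origin: centre of its underside
- flask: bystander: flat amber flask lying on its back, about 146 x 78 x 40 mm, round orange label, black cap; origin under its middle, +x along the neck
- labels: bystander: roll of orange labels standing on end, 72 mm across, 50 mm high; origin: centre of its underside
- pen: bystander: white and black marker pen lying, 130 x 14 mm; origin under its middle, x along it
- spoon: bystander: steel spoon lying, 200 mm long, under 30 mm wide; origin under its middle, x along it

How it is judged (in metres and radians):
On the way:
1. the tray is tipped at least 25 degrees towards its spout, with the spout's tip over the tub (within 80 mm of its axis) and no more than 70 mm above its rim (angle between tray's own x axis and vertical above 2.007 rad and horizontal distance between tray_spout and tub_in below 0.08 m and z of tray_spout in the frame of tub below 0.155 m), for 0.2 s.
At the end, for the whole second after the job is handed in: All six caps lie inside the tub, which stands upright; the tray lies flat (within 3 degrees) on the mat, its centre within 50 mm of the mat's centre; everything released and at rest (horizontal distance between each of cap0, cap1, cap2, cap3, cap4, cap5 and tub_in below 0.0775 m and z of each of cap0, cap1, cap2, cap3, cap4, cap5 in the frame of tub below 0.065 m and linear speed of each of cap0, cap1, cap2, cap3, cap4, cap5, tray, tub below 0.05 m/s and angle between each of tray, tub's own z axis and vertical below 0.06 rad and horizontal distance between tray and mat below 0.05 m and z of tray in the frame of mat below 0.01 m); the robot touches nothing.
It fails at once if the tub is shoved more than 30 mm or tipped over (distance of tub from where it was at the start of the episode above 0.03 m or angle between tub's own z axis and vertical above 0.35 rad).
It fails at once if one of the bystanders is moved more than 30 mm (distance of any of bottle, jar, flask, labels, pen, spoon from where it was at the start of the episode above 0.03 m).
It also fails if it takes over 72 s, if anything falls off the work surface, if the arm or the gripper's body presses on something with over 40 N, if the wrist force passes 120 N, or if a joint passes its speed limit or range.

ROBOT

A 7-joint arm with a two-finger parallel gripper is mounted at the origin on the work surface. World frame = base frame: x ahead of the robot, y to its left, z up, the work surface at z = 0. Lengths are in mm, angles in rad, forces in N, time in s.
With the tool pointing down it reaches from about 400 to 875 mm from the base axis. Payload 4.4 kg.
Tool frame: the origin (TCP) lies on the mounting face of the last link; the fingertips stand 173 mm ahead of it and the grasp point (between the pads) lies 155 mm ahead of it; z points along the fingers, y is the line along which they close (so a half turn about z gives the same grasp; the last joint's range is limited). The gripper opens to 85 mm and grips with 20 to 120 N. Pads are 22 mm wide; open, the fingers measure 114 mm over their backs; the gripper's body (76 mm by 85 mm) begins 54 mm behind the grasp point. The pads swing forward as they close: fully open they stand 13 mm farther back than shut.
Start: joints at [-1.277, 0.628, 0.038, 1.517, -0.027, 0.996, -0.02], TCP at [228.839, 608.398, 404.713] pointing down, gripper open.
Joint ranges: [-3.06, 3.06], [-0.37, 2.12], [-1.25, 1.32], [0.18, 2.47], [-1.1, 4.24], [0.23, 1.98], [-2.94, 2.94]. Speed limits (rad/s): [2.57, 2.57, 3.14, 3.14, 3.14, 3.14, 3.14].

INTERFACE

Orientations are given as [roll, pitch, yaw] about the fixed x, y, z axes, in that order (R = Rz(yaw) Ry(pitch) Rx(roll)).
In Python, from cell import * gives the robot as it stands. The module is installed in compiled form; this text tells all that it offers.
- The arm moves only by the tool jog_arm, never from a script. Its argument "steps" is a list of rows, each a list of 7 numbers: the opening, from -1 (shut) to 1 (fully open), so that 0 is half open, then the shift along the tool's x, y, z as a fraction of full scale, then the turn, a rotation vector about the tool's x, y, z as a fraction of full scale. A call has 1 to 10 rows; each row shifts and turns the commanded pose from where the row before left it, along the tool's axes as they then stand; what a row does not reach is not made up. Full scale, the value 1, is 500 mm for a shift and 2 rad for a turn. A row lasts 1/8 s, in which the tool goes at most 62.5 mm and 10.7 degrees, less where a joint would pass 70% of its speed; a pose out of reach is approached as far as the arm can. A call with a number of a shift or a turn outside -1 to 1 is refused whole. A call with a gripper value outside its range is refused whole. The fingers move at their own pace and stop on an object; the grip force is fixed at half the most. Time passes only in rows, so rows that do not move let the fingers close. It gives the time, the measured TCP pose, the force, the opening and the grip force at its end, in the units of the state.
- read_state(): the state, without advancing time (a new reading comes with each control period).
- get_image(name): name is "scene" or "side" or "wrist"; returns a dict with "pixels" (480x640x3 uint8, red, green, blue), "depth" (480x640 float32, mm along the optical axis (not along the pixel's ray), 0 where there is no reading), "vertical_fov" (degrees; the focal length in pixels is half the picture's height over the tangent of half this angle, whatever the lens; pixels are square), "cx", "cy" (the principal point, pixels), "R" (3x3) and "t" (3): a world point X has camera coordinates R X + t. Camera axes: x right, y down, z forward; pixel columns grow to the right and rows downward; lengths in mm; the calibration is good to about 2 mm. A picture is of the moment at which its call begins.
- finish_job(): hands the job in; it is judged then, once.
The state is a dict: "clock": time; "qpos": joint angles; "qd": joint speeds; "tau": joint torques, N m; "eef_pos": TCP position; "tool_rot": TCP orientation; "force": force on the tool from outside, world axes, zero at the start; "torque": the same for the moment, N m; "width": finger opening in mm; "gripper_force": force on a finger pad.
Only numpy, scipy, OpenCV 4.12 (cv2) and the standard library are available. Lean on these libraries where they do the work, as an engineer would, in place of code of your own. Each camera call takes 0.05 s, during which the arm holds its last target. There are 200 camera calls.

## Working session

There is one attempt and no reset: what is moved stays moved. The work goes in short steps, Python scripts to look and compute and a tool call to move; the robot and the scene stay as the last step left them, time stands still between calls to the robot, and variables do not carry over. Pictures are saved under pics/ and viewed, at most 10 in all, crops included, and the job is handed in when it is done.

Besides the shell and the picture viewer there is one more tool, called after "Emit:" by a JSON object that holds its "api" and its "payload", one argument or row to a line. jog_arm: Moves the arm, as the interface text tells. Shift numbers are shares of 500 mm and turn numbers shares of 2 rad, none past 1 either way. Its arguments: {"type":"object","properties":{"steps":{"type":"array"}},"required":["steps"]}

```bash
mkdir -p pics
cat > h.py <<'E'
from cell import *
import numpy as np, cv2
def grab(n):
    d=get_image(n); d['f']=240/np.tan(np.radians(d['vertical_fov'])/2); return d
def ray(d,u,v,z):
    R=np.array(d['R']);t=np.array(d['t']);c=-R.T@t
    r=R.T@np.array([(u-d['cx'])/d['f'],(v-d['cy'])/d['f'],1]); return c+r*(z-c[2])/r[2]
def cloud(d):
    v,u=np.mgrid[:480,:640];Z=d['depth'];P=np.stack([(u-d['cx'])/d['f']*Z,(v-d['cy'])/d['f']*Z,Z],-1)
    return (P-np.array(d['t']))@np.array(d['R'])
def save(d,p): cv2.imwrite(p,cv2.cvtColor(d['pixels'],cv2.COLOR_RGB2BGR))
E
python3 - <<'E'
from h import *
s=read_state();print(s)
for n in('scene','side'):
    d=grab(n);save(d,f'pics/{n}0.png');R=np.array(d['R']);print(n,d['f'],-R.T@np.array(d['t']),R.round(2).tolist());np.save(n+'.npy',d,allow_pickle=True)
E
```

```text
{'clock': 0.0, 'qpos': array([-1.27684154,  0.62934193,  0.03841932,  1.51837321, -0.02698476,
        0.99629084, -0.02000563]), 'qd': array([ 0.00064438, -0.00139154,  0.00012794,  0.00077507,  0.00177066,
       -0.00109737, -0.00141338]), 'tau': array([-3.26941590e-04, -5.63409984e+01,  1.22618381e+00, -1.93450087e+01,
        1.10376332e-02,  1.04814721e-02,  1.02264633e-05]), 'eef_pos': array([228.68540891, 608.12610768, 403.78941993]), 'tool_rot': array([-3.13969687e+00,  2.44022295e-05,  2.78185874e+00]), 'force': array([-0.85820777,  0.32696288, -0.12262255]), 'torque': array([-0.03344717,  0.01630108, -0.00288629]), 'gripper_force': 0.0, 'width': 85.09779390701574}
scene 466.79030560773555 [1286.05096295  354.20294894 1022.90362783] [[-0.43, 0.9, 0.01], [0.68, 0.33, -0.65], [-0.59, -0.27, -0.76]]
side 587.053814485018 [ 430.75650089 1072.90487823 1117.95613661] [[-1.0, -0.09, -0.02], [-0.05, 0.7, -0.71], [0.07, -0.71, -0.7]]
```

View pics/scene0.png

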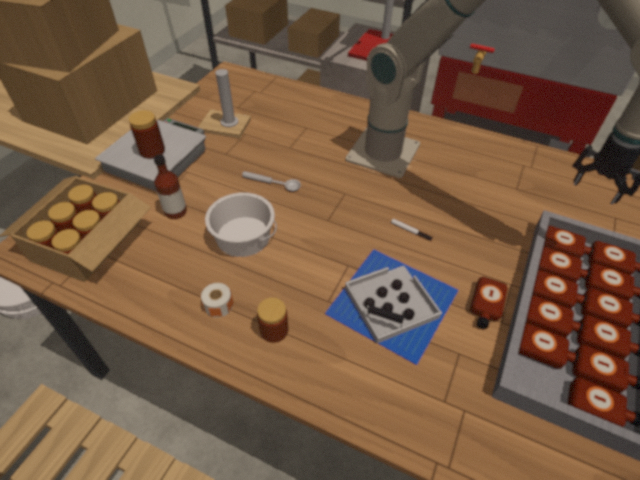

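View pics/side0.png

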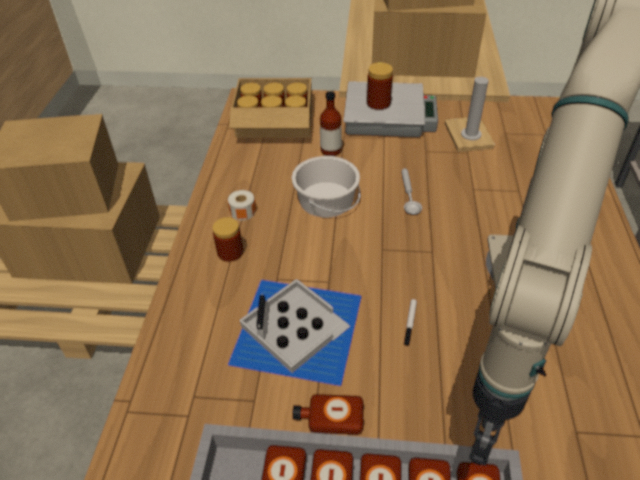

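The scene view shows the mat and tray at about (393,303), with the handle at (387,313) and the tub at (240,224). In the side view the handle is at (262,312), the spout at (348,326) pointing towards the base, and the tub at (326,186).

Run:
```python
from h import *
D={n:np.load(n+'.npy',allow_pickle=True).item() for n in('scene','side')}
for n,d in D.items():
    hsv=cv2.cvtColor(d['pixels'],cv2.COLOR_RGB2HSV); P=cloud(d)
    m=cv2.inRange(hsv,(100,120,60),(125,255,255)); 
    k,l,st,c=cv2.connectedComponentsWithStats(m); i=1+st[1:,4].argmax(); x,y,w,h,_=st[i]
    big=cv2.convexHull(np.argwhere(l==i)[:,::-1].astype(np.int32))
    q=cv2.approxPolyDP(big,8,True)[:,0]; W=np.array([ray(d,u,v,6) for u,v in q]); print(n,'mat',q.tolist(),W.round().tolist(),W.mean(0))
    reg=np.zeros((480,640),np.uint8); cv2.fillConvexPoly(reg,big,1)
    Z=P[...,2]
    dark=((hsv[...,2]<60)&(reg>0)).astype(np.uint8)
    k,l,st,c=cv2.connectedComponentsWithStats(dark)
    for j in range(1,k):
        if st[j,4]>15: 
            p=P[l==j]; print(' dark',st[j].tolist(),c[j].round(1),np.median(p,0).round(), 'ray22',ray(d,*c[j],22).round(),'ray55',ray(d,*c[j],55).round(),'z',np.percentile(p[:,2],[5,95]).round())
    # bar cloud
    b=(Z>46)&(Z<75)&(reg>0); p=P[b]
    if len(p)>5: print(' bar',len(p),p.mean(0).round(),cv2.minAreaRect(p[:,:2].astype(np.float32)))
    # tub rim
    g=(Z>78)&(Z<92)&(P[...,0]>350)&(P[...,0]<900)&(P[...,1]<50)&(P[...,1]>-400)&(hsv[...,1]<60)
    p=P[g]; print(' tub',len(p),cv2.minEnclosingCircle(p[:,:2].astype(np.float32)))
    g=((Z>12)&(P[...,0]>250)&(P[...,0]<950)&(P[...,1]>-550)&(P[...,1]<600)).astype(np.uint8)
    k,l,st,c=cv2.connectedComponentsWithStats(g)
    for j in range(1,k):
        if st[j,4]>60: p=P[l==j]; print(' obj',c[j].round(),np.percentile(p,2,axis=0).round(),np.percentile(p,98,axis=0).round())
```

```text
scene mat [[456, 290], [416, 362], [380, 343], [407, 267]] [[473.0, 381.0, 6.0], [720.0, 349.0, 6.0], [709.0, 254.0, 6.0], [455.0, 238.0, 6.0]] [589.20291889 305.33001577   6.        ]
 dark [399, 293, 9, 9, 64] [403.2 297.3] [574. 263.  28.] ray22 [568. 263.  22.] ray55 [592. 266.  55.] z [21. 32.]
 dark [389, 309, 25, 14, 165] [401.5 315.7] [659. 281.  62.] ray22 [623. 277.  22.] ray55 [645. 279.  55.] z [22. 75.]
 bar 119 [665. 272.  66.] ((662.0614624023438, 270.9754943847656), (16.906164169311523, 33.82222366333008), 3.6015474796295166)
 tub 720 ((553.0025634765625, -233.29823303222656), 98.27523040771484)
 obj [637.  67.] [250. 536. 555.] [257. 558. 587.]
 obj [623. 134.] [250. 575. 364.] [267. 599. 506.]
 obj [168. 189.] [ 539. -487.   17.] [ 592. -436.  212.]
 obj [256. 177.] [ 309. -370.   12.] [ 334. -274.   25.]
 obj [105. 236.] [ 636. -543.   25.] [ 882. -475.  114.]
 obj [240. 221.] [ 467. -320.   14.] [ 643. -142.   89.]
 obj [412. 229.] [306. 142.  12.] [332. 266.  21.]
 obj [527. 326.] [270. 529.  13.] [728. 598.  69.]
 obj [390. 304.] [504. 125.  12.] [704. 350.  75.
[... 1494 characters left out ...]
[ 874. -474.  113.]
 obj [326. 184.] [ 463. -318.   14.] [ 637. -137.   88.]
 obj [406. 180.] [ 306. -366.   12.] [ 330. -269.   22.]
 obj [241. 204.] [ 749. -193.   14.] [ 819. -123.   53.]
 obj [227. 238.] [755. -21.  15.] [818.  41. 103.]
 obj [516. 250.] [250. 556. 613.] [269. 599. 642.]
 obj [283. 323.] [504. 122.  12.] [705. 360.  74.]
 obj [283. 306.] [608. 178.  13.] [634. 206.  32.]
 obj [302. 313.] [561. 187.  13.] [587. 222.  32.]
 obj [282. 322.] [603. 216.  12.] [633. 253.  31.]
 obj [317. 323.] [523. 224.  13.] [548. 250.  31.]
 obj [302. 333.] [553. 250.  13.] [580. 279.  31.]
 obj [282. 341.] [596. 277.  12.] [624. 307.  31.]
 obj [331. 444.] [264. 442.  14.] [717. 598.  66.]
```

Run:
```python
from h import *
D={n:np.load(n+'.npy',allow_pickle=True).item() for n in('scene','side')}
B=[]
for n,d in D.items():
    hsv=cv2.cvtColor(d['pixels'],cv2.COLOR_RGB2HSV); P=cloud(d);X,Y,Z=P[...,0],P[...,1],P[...,2]
    b=(Z>48)&(Z<82)&(X>600)&(X<740)&(Y>120)&(Y<360)&(hsv[...,2]<90)
    p=P[b].astype(np.float32); r=cv2.minAreaRect(np.argwhere(b)[:,::-1].astype(np.int32))
    c=np.array(r[0]); bp=cv2.boxPoints(r); s=sorted([(np.linalg.norm(bp[i]-bp[(i+1)%4]),i) for i in range(4)])
    ends=[(bp[i]+bp[(i+1)%4])/2 for _,i in s[:2]]
    print(n,len(p),np.median(p,0),cv2.minAreaRect(p[:,:2]),'px',r,[ray(d,*e,65).round(1) for e in ends],'c',ray(d,*c,62).round(1))
    # tray walls/floor : low saturation pixels in mat area
    g=((hsv[...,1]<60)&(hsv[...,2]>90)&(X>400)&(X<760)&(Y>90)&(Y<400)&(Z>2)&(Z<60)).astype(np.uint8)
    k,l,st,_=cv2.connectedComponentsWithStats(g); i=1+st[1:,4].argmax()
    h=cv2.convexHull(np.argwhere(l==i)[:,::-1].astype(np.int32)); q=cv2.approxPolyDP(h,5,True)[:,0]
    for u,v in q: print('  ',u,v,'z30',ray(d,u,v,30).round()[:2],'z10',ray(d,u,v,10).round()[:2],'depth',P[v,u].round())
    cs=['(360,297)']
```

```text
Traceback (most recent call last):
cv2.error: OpenCV(4.12.0) /io/opencv/modules/imgproc/src/convhull.cpp:143: error: (-215:Assertion failed) total >= 0 && (depth == CV_32F || depth == CV_32S) in function 'convexHull'
```

Run:
```python
import cv2,numpy as np
a=cv2.imread('pics/scene0.png')[240:370,315:470];b=cv2.imread('pics/side0.png')[270:390,220:370]
cv2.imwrite('pics/crop0.png',np.hstack([cv2.resize(a,(400,335)),cv2.resize(b,(400,335))]))
```

```text
(no output)
```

View pics/crop0.png

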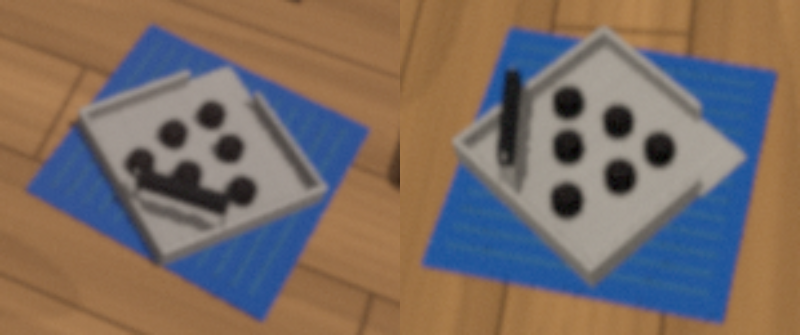

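The crop shows the open corner clearly: spout at side px (350,326) and scene px (405,266). The bar runs (262,296)–(259,328) in the side view. All six caps sit in the tray.

Run:
```python
from h import *
D={n:np.load(n+'.npy',allow_pickle=True).item() for n in('scene','side')}
T={'scene':dict(spout=(404.9,266.4,10),w1=(440.9,312.9,30),w2=(346,285.4,30),hc=(377.8,341.7,30),m1=(373.9,250.5,6),m2=(457.6,290.4,6),m3=(416.9,364.2,6),m4=(325.9,313,6),b1=(368.5,308,73),b2=(403.4,320,73)),
'side':dict(spout=(350,326.2,10),w2=(296.9,280,30),w1=(292,372,30),hc=(241.4,320.9,30),m1=(360,297,6),m2=(340,384,6),m3=(229,363,6),b1=(262.4,296,73),b2=(259.4,328.4,73))}
for n in T:
    W={k:ray(D[n],*v)[:2] for k,v in T[n].items()}
    print(n,{k:v.round(1).tolist() for k,v in W.items()})
    c=(W['w1']+W['w2'])/2; x=W['spout']-W['hc'];y=W['w1']-W['w2'];print(' centre',c,(W['spout']+W['hc'])/2,np.linalg.norm(x),np.linalg.norm(y),'yaw x',np.degrees(np.arctan2(x[1],x[0])),'yaw y',np.degrees(np.arctan2(y[1],y[0])),'mat',(W['m1']+W['m3'])/2,'bar',(W['b1']+W['b2'])/2,np.linalg.norm(W['b1']-W['b2']),np.degrees(np.arctan2(*(W['b2']-W['b1'])[::-1])))
```

```text
scene {'spout': [459.0, 232.5], 'w1': [577.4, 364.1], 'w2': [603.2, 116.2], 'hc': [722.1, 250.2], 'm1': [439.3, 133.6], 'm2': [471.9, 385.1], 'm3': [724.2, 352.4], 'm4': [688.9, 98.5], 'b1': [670.7, 201.9], 'b2': [666.1, 288.8]}
 centre [590.27079245 240.10639742] [590.51199101 241.33688138] 263.67414070791494 249.24616550902022 yaw x -176.16380671085713 yaw y 95.94767217072155 mat [581.75464682 242.97009959] bar [668.39362578 245.39357148] 87.01902458898039 93.0474394797899
side {'spout': [457.6, 231.9], 'w2': [595.5, 114.1], 'w1': [575.6, 378.6], 'hc': [710.1, 249.5], 'm1': [437.7, 138.0], 'm2': [471.3, 385.8], 'm3': [722.6, 350.3], 'b1': [663.4, 206.9], 'b2': [655.4, 299.8]}
 centre [585.57388156 246.36686692] [583.86239628 240.71459792] 253.16801992867371 265.22777611669 yaw x -176.0033270426948 yaw y 94.31222379603688 mat [580.14336661 244.11242299] bar [659.4469329  253.35998388] 93.31517113485378 94.91513890277014
```

```bash
cat >> h.py <<'E'
from scipy.spatial.transform import Rotation as Ro
from scipy.linalg import expm,logm
def pose(psi,th,pt,p):
    """TCP pose with tray yaw psi (deg), tipped th (deg) to its spout, tool point p (mm) at world pt"""
    R=(Ro.from_euler('XYZ',[np.pi,0,0]).as_matrix()); R=Ro.from_euler('z',psi-90,degrees=True).as_matrix()@R@Ro.from_euler('x',-th,degrees=True).as_matrix()
    T=np.eye(4);T[:3,:3]=R;T[:3,3]=np.array(pt)-R@np.array(p,float);return T
G=(0,0,155);S=(0,-202,206)
def cur():
    s=read_state();T=np.eye(4);T[:3,:3]=Ro.from_euler('xyz',s['tool_rot']).as_matrix();T[:3,3]=s['eef_pos'];return T,s
def rows(T0,T1,mm=40,deg=7,seg=None):
    D=np.linalg.inv(T0)@T1; a=np.degrees(Ro.from_matrix(D[:3,:3]).magnitude())
    N=seg or int(np.ceil(max(np.linalg.norm(D[:3,3])/mm,a/deg,1)))
    d=expm(np.real(logm(D))/N)
    print('N',N,'row',(d[:3,3]/500).round(4).tolist(),(Ro.from_matrix(d[:3,:3]).as_rotvec()/2).round(4).tolist(),'| target',T1[:3,3].round(1))
E
python3 - <<'E'
from h import *
T0,s=cur()
f=np.radians(20.4);u=np.array([np.cos(f),np.sin(f),0])
A=pose(200.4,0,u*600+[0,0,420],(0,0,0)); B=pose(200.4,50,u*571+[0,0,420],(0,0,0))
C=pose(184.2,0,[661,246.5,61+100],G);Dn=pose(184.2,0,[661,246.5,61],G)
rows(T0,A);rows(A,B);rows(B,C);rows(C,Dn)
E
```

```text
N 14 row [-0.0761, -0.009, -0.0023] [-0.0001, 0.0, 0.0305] | target [562.4 209.1 420. ]
N 8 row [-0.0, -0.0069, -0.0028] [-0.0545, -0.0, -0.0] | target [535.2 199.  420. ]
N 8 row [0.0032, 0.0177, 0.04] [0.0542, -0.0077, 0.0165] | target [661.  246.5 316. ]
N 3 row [-0.0, -0.0, 0.0667] [0.0, -0.0, 0.0] | target [661.  246.5 216. ]
```

Emit:
{"api": "jog_arm", "payload": {
  "steps": [
    [0,-0.076,-0.009,-0.002,0,0,0.0305],
    [0,-0.076,-0.009,-0.002,0,0,0.0305],
    [0,-0.076,-0.009,-0.002,0,0,0.0305],
    [0,-0.076,-0.009,-0.002,0,0,0.0305],
    [0,-0.076,-0.009,-0.002,0,0,0.0305],
    [0,-0.076,-0.009,-0.002,0,0,0.0305],
    [0,-0.076,-0.009,-0.002,0,0,0.0305],
    [0,-0.076,-0.009,-0.002,0,0,0.0305],
    [0,-0.076,-0.009,-0.002,0,0,0.0305],
    [0,-0.076,-0.009,-0.002,0,0,0.0305]
  ]
}}

```text
clock: 1.35
eef_pos: [504.5, 349.8, 414.2]
tool_rot: [-3.141, 0.0, 2.17]
force: [0.7, -0.0, 0.0]
width: 42.5
gripper_force: 0.0
```

Emit:
{"api": "jog_arm", "payload": {
  "steps": [
    [0,-0.076,-0.009,-0.002,0,0,0.0305],
    [0,-0.076,-0.009,-0.002,0,0,0.0305],
    [0,-0.076,-0.009,-0.002,0,0,0.0305],
    [0,-0.076,-0.009,-0.002,0,0,0.0305]
  ]
}}

```text
clock: 1.85
eef_pos: [562.5, 208.6, 418.3]
tool_rot: [-3.141, 0.0, 1.926]
force: [-0.1, -0.2, -0.4]
width: 42.8
gripper_force: 0.0
```

Emit:
{"api": "jog_arm", "payload": {
  "steps": [
    [0,0,-0.007,-0.003,-0.0545,0,0],
    [0,0,-0.007,-0.003,-0.0545,0,0],
    [0,0,-0.007,-0.003,-0.0545,0,0],
    [0,0,-0.007,-0.003,-0.0545,0,0],
    [0,0,-0.007,-0.003,-0.0545,0,0],
    [0,0,-0.007,-0.003,-0.0545,0,0],
    [0,0,-0.007,-0.003,-0.0545,0,0],
    [0,0,-0.007,-0.003,-0.0545,0,0],
    [0,0,0,0,0,0,0]
  ]
}}

```text
clock: 2.98
eef_pos: [554.6, 208.8, 455.5]
tool_rot: [2.457, -0.01, 1.932]
force: [0.2, 0.6, -0.3]
width: 42.8
gripper_force: 0.0
```

Run:
```python
from h import *
T0,s=cur();print(s['clock'],s['qpos'].round(2),s['eef_pos'],'tilt',np.degrees(np.arccos(-T0[2,2])),T0[:3,2],s['width'])
C=pose(184.2,0,[661,246.5,61+100],G);rows(T0,C)
```

```text
2.975 [-0.8   0.42  0.54  1.97 -1.1   0.23  0.99] [554.57907078 208.8289508  455.48566467] tilt 39.21754386249689 [ 0.5886026   0.23088521 -0.77475093] 42.76017584861799
N 7 row [0.0018, 0.0148, 0.0501] [0.0484, -0.0077, 0.0195] | target [661.  246.5 316. ]
```

Run:
```python
from h import *
T0,s=cur()
f=np.radians(20.4);u=np.array([np.cos(f),np.sin(f),0])
A=pose(200.4,0,u*600+[0,0,430],(0,0,0));A2=pose(290.4,0,u*600+[0,0,430],(0,0,0)); B=pose(290.4,50,u*600+[0,0,420],(0,0,0))
rows(T0,A,deg=8);rows(A,A2,deg=9);rows(A2,B)
```

```text
N 5 row [-0.001, -0.0014, 0.0107] [0.0684, -0.0012, 0.0002] | target [562.4 209.1 430. ]
N 10 row [-0.0, -0.0, -0.0] [0.0, 0.0, -0.0785] | target [562.4 209.1 430. ]
N 8 row [0.0, -0.001, 0.0024] [-0.0545, -0.0, 0.0] | target [562.4 209.1 420. ]
```

Emit:
{"api": "jog_arm", "payload": {
  "steps": [
    [0,-0.001,-0.0014,0.0107,0.0684,-0.0012,0],
    [0,-0.001,-0.0014,0.0107,0.0684,-0.0012,0],
    [0,-0.001,-0.0014,0.0107,0.0684,-0.0012,0],
    [0,-0.001,-0.0014,0.0107,0.0684,-0.0012,0],
    [0,-0.001,-0.0014,0.0107,0.0684,-0.0012,0],
    [0,0,0,0,0,0,0]
  ]
}}

```text
clock: 3.72
eef_pos: [562.4, 209.3, 427.2]
tool_rot: [-3.138, 0.001, 1.926]
force: [0.2, -0.3, -0.7]
width: 42.9
gripper_force: 0.0
```

Emit:
{"api": "jog_arm", "payload": {
  "steps": [
    [0,0,0,0,0,0,-0.0785],
    [0,0,0,0,0,0,-0.0785],
    [0,0,0,0,0,0,-0.0785],
    [0,0,0,0,0,0,-0.0785],
    [0,0,0,0,0,0,-0.0785],
    [0,0,0,0,0,0,-0.0785],
    [0,0,0,0,0,0,-0.0785],
    [0,0,0,0,0,0,-0.0785],
    [0,0,0,0,0,0,-0.0785],
    [0,0,0,0,0,0,-0.0785]
  ]
}}

```text
clock: 4.97
eef_pos: [561.5, 208.8, 429.2]
tool_rot: [3.141, 0.001, -2.782]
force: [0.1, -0.2, -0.2]
width: 42.4
gripper_force: 0.0
```

Emit:
{"api": "jog_arm", "payload": {
  "steps": [
    [0,0,-0.001,0.0024,-0.0545,0,0],
    [0,0,-0.001,0.0024,-0.0545,0,0],
    [0,0,-0.001,0.0024,-0.0545,0,0],
    [0,0,-0.001,0.0024,-0.0545,0,0],
    [0,0,-0.001,0.0024,-0.0545,0,0],
    [0,0,-0.001,0.0024,-0.0545,0,0],
    [0,0,-0.001,0.0024,-0.0545,0,0],
    [0,0,-0.001,0.0024,-0.0545,0,0],
    [0,0,0,0,0,0,0]
  ]
}}

```text
clock: 6.1
eef_pos: [562.0, 207.7, 418.4]
tool_rot: [2.271, -0.003, -2.789]
force: [-0.5, -0.1, -0.5]
width: 42.8
gripper_force: 0.0
```

Run:
```python
from h import *
T0,s=cur();print(s['clock'],s['qpos'].round(2),s['eef_pos'],'tilt',np.degrees(np.arccos(-T0[2,2])),T0[:3,2],s['width'])
C=pose(184.2,0,[661,246.5,61+80],G);rows(T0,C,deg=8);rows(C,pose(184.2,0,[661,246.5,61],G))
```

```text
6.1 [-0.23  0.63  0.09  1.67 -0.96  1.27  2.28] [561.98935813 207.65919575 418.38615536] tilt 49.85297582741219 [-0.26576301  0.71670489 -0.6447512 ] 42.81208384217665
N 15 row [-0.0152, 0.0048, 0.019] [0.02, -0.0267, 0.0572] | target [661.  246.5 296. ]
N 3 row [-0.0, -0.0, 0.0533] [0.0, -0.0, 0.0] | target [661.  246.5 216. ]
```

Emit:
{"api": "jog_arm", "payload": {
  "steps": [
    [0,-0.0152,0.0048,0.019,0.02,-0.0267,0.0572],
    [0,-0.0152,0.0048,0.019,0.02,-0.0267,0.0572],
    [0,-0.0152,0.0048,0.019,0.02,-0.0267,0.0572],
    [0,-0.0152,0.0048,0.019,0.02,-0.0267,0.0572],
    [0,-0.0152,0.0048,0.019,0.02,-0.0267,0.0572],
    [0,-0.0152,0.0048,0.019,0.02,-0.0267,0.0572],
    [0,-0.0152,0.0048,0.019,0.02,-0.0267,0.0572],
    [0,-0.0152,0.0048,0.019,0.02,-0.0267,0.0572],
    [0,-0.0152,0.0048,0.019,0.02,-0.0267,0.0572],
    [0,-0.0152,0.0048,0.019,0.02,-0.0267,0.0572]
  ]
}}

```text
clock: 7.35
eef_pos: [631.3, 268.8, 347.1]
tool_rot: [2.873, -0.191, 2.248]
force: [-0.2, -0.4, 0.3]
width: 42.5
gripper_force: 0.0
```

Emit:
{"api": "jog_arm", "payload": {
  "steps": [
    [0,-0.0152,0.0048,0.019,0.02,-0.0267,0.0572],
    [0,-0.0152,0.0048,0.019,0.02,-0.0267,0.0572],
    [0,-0.0152,0.0048,0.019,0.02,-0.0267,0.0572],
    [0,-0.0152,0.0048,0.019,0.02,-0.0267,0.0572],
    [0,-0.0152,0.0048,0.019,0.02,-0.0267,0.0572],
    [0,0,0,0,0,0,0]
  ]
}}

```text
clock: 8.1
eef_pos: [660.7, 248.6, 296.3]
tool_rot: [3.139, 0.001, 1.65]
force: [-0.1, -0.3, -0.5]
width: 42.8
gripper_force: 0.0
```

Run:
```python
from h import *
T0,s=cur();print(s['clock'],s['qpos'].round(2),s['eef_pos'],s['tool_rot'])
d=grab('wrist');save(d,'pics/w1.png');P=cloud(d);hsv=cv2.cvtColor(d['pixels'],cv2.COLOR_RGB2HSV)
b=(P[...,2]>58)&(P[...,2]<85)&(d['depth']>0)&(hsv[...,2]<90)&(abs(P[...,0]-660)<60)&(abs(P[...,1]-246)<90)
p=P[b].astype(np.float32);print(len(p))
if len(p)>20: print(np.percentile(p,[2,50,98],axis=0).round(1).tolist(),cv2.minAreaRect(p[:,:2]))
rows(T0,pose(184.2,0,[661,246.5,61],G))
```

```text
8.1 [-0.8   0.98  0.83  1.45 -0.78  1.06  0.27] [660.73891295 248.6197402  296.26289497] [3.13937371e+00 1.45294269e-03 1.64999697e+00]
3993Traceback (most recent call last):
  File "<stdin>", line 6, in <module>
cv2.error: OpenCV(4.12.0) /io/opencv/modules/imgproc/src/convhull.cpp:143: error: (-215:Assertion failed) total >= 0 && (depth == CV_32F || depth == CV_32S) in function 'convexHull'
```

View pics/w1.png

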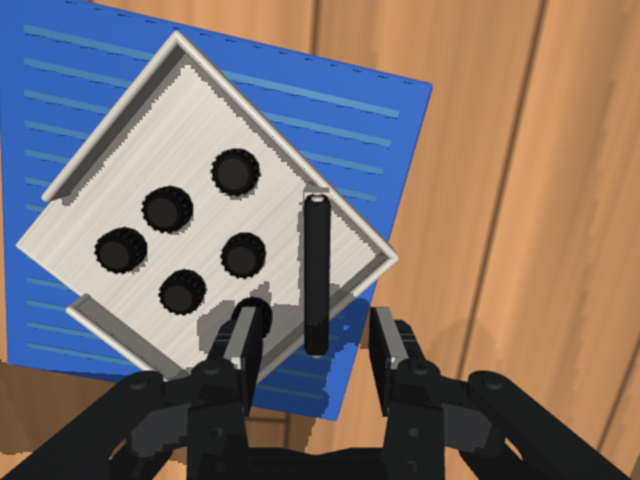

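The wrist view shows the bar from (317,196) to (316,353), centred between the fingers and parallel to them. I'll cast its ends to world points.

Run:
```python
from h import *
T0,s=cur()
d=grab('wrist')
e=[ray(d,317,196,73),ray(d,316,353,73)];print(e,np.linalg.norm(e[0]-e[1]),(e[0]+e[1])/2)
q=e[0]-e[1];print('bar yaw',np.degrees(np.arctan2(q[1],q[0])),'tool x',np.degrees(s['tool_rot'][2]))
P=cloud(d);print(P[230,317],P[300,317],[ray(d,*x,10).round(1)[:2].tolist() for x in((16,245),)],[ray(d,*x,30).round(1)[:2].tolist() for x in((178,33),(396,259))])
m=((e[0]+e[1])/2)[:2]
rows(T0,pose(184.2,0,[*m,61],G))
```

```text
[array([658.49615868, 290.24133808,  73.        ]), array([665.20177175, 200.75354519,  73.        ])] 89.73867796213536 [661.84896522 245.49744163  73.        ]
bar yaw 94.2853514276164 tool x 94.58447171245922
[659.89847872 272.94625306  73.45606556] [663.04806572 234.15368155  73.91273385] [[458.4, 228.4]] [[578.2, 364.0], [713.0, 245.6]]
N 3 row [-0.0021, 0.0004, 0.054] [0.0005, -0.0, 0.0011] | target [661.8 245.5 216. ]
```

Emit:
{"api": "jog_arm", "payload": {
  "steps": [
    [0,-0.002,0.0004,0.054,0,0,0.001],
    [0,-0.002,0.0004,0.054,0,0,0.001],
    [0,-0.002,0.0004,0.054,0,0,0.001],
    [0,0,0,0,0,0,0],
    [-1,0,0,0,0,0,0],
    [-1,0,0,0,0,0,0],
    [-1,0,0,0,0,0,0],
    [-1,0,0,0,0,0,0],
    [-1,0,0,0,0,0,0],
    [-1,0,0,0,0,0,0]
  ]
}}

```text
clock: 9.45
eef_pos: [662.6, 244.9, 218.1]
tool_rot: [3.137, -0.001, 1.643]
force: [-0.6, -0.4, 6.7]
width: 13.3
gripper_force: 59.9
```

Run:
```python
from h import *
T0,s=cur();print(s['eef_pos'],s['width'],s['gripper_force'],s['force'],s['tool_rot'])
tub=np.array([553,-230,0]); 
L=T0.copy();L[2,3]+=150;rows(T0,L,mm=25)
E1=pose(247,0,tub+[0,0,190],S);rows(L,E1,mm=45,deg=7)
E2=pose(247,0,tub+[0,0,108],S);rows(E1,E2,mm=25)
rows(E2,pose(247,50,tub+[0,0,103],S),seg=25)
```

```text
[662.63184936 244.92632012 218.08882777] 13.272885871898904 59.89319622516632 [-0.64986607 -0.42050924  6.65894601] [ 3.13745310e+00 -6.44823037e-04  1.64280906e+00]
N 7 row [0.0, 0.0002, -0.0429] [0.0, -0.0, 0.0] | target [662.6 244.9 368.1]
N 9 row [-0.0534, -0.0419, -0.0063] [0.0002, 0.0001, -0.061] | target [631.9 -44.1 396. ]
N 4 row [-0.0, -0.0, 0.041] [0.0, 0.0, 0.0] | target [631.9 -44.1 314. ]
N 25 row [-0.0, -0.0148, -0.0135] [-0.0175, -0.0, 0.0] | target [ 542.1 -255.7  390.2]
```

Emit:
{"api": "jog_arm", "payload": {
  "steps": [
    [-1,0,0,-0.01,0,0,0],
    [-1,0,0,-0.02,0,0,0],
    [-1,0,0,-0.04,0,0,0],
    [-1,0,0,-0.05,0,0,0],
    [-1,0,0,-0.05,0,0,0],
    [-1,0,0,-0.05,0,0,0],
    [-1,0,0,-0.04,0,0,0],
    [-1,0,0,-0.03,0,0,0],
    [-1,0,0,-0.01,0,0,0],
    [-1,0,0,0,0,0,0]
  ]
}}

```text
clock: 10.7
eef_pos: [661.6, 244.9, 365.7]
tool_rot: [3.141, 0.0, 1.642]
force: [-1.2, 0.2, -5.4]
width: 12.9
gripper_force: 58.6
```

Run:
```python
from h import *
T0,s=cur();print(s['eef_pos'],s['width'],s['gripper_force'],s['force'],s['tool_rot'],s['clock'])
d=grab('side');save(d,'pics/lift.png')
tub=np.array([553,-230,0]);rows(T0,pose(247,0,tub+[0,0,190],S),seg=20)
```

```text
[661.62890342 244.8777847  365.74172138] 12.865212000427002 58.64112317562103 [-1.17544321  0.16742285 -5.43170896] [3.14064260e+00 1.20920645e-04 1.64237543e+00] 10.7
N 20 row [-0.0235, -0.0196, -0.003] [0.0, 0.0, -0.0274] | target [631.9 -44.1 396. ]
```

View pics/lift.png

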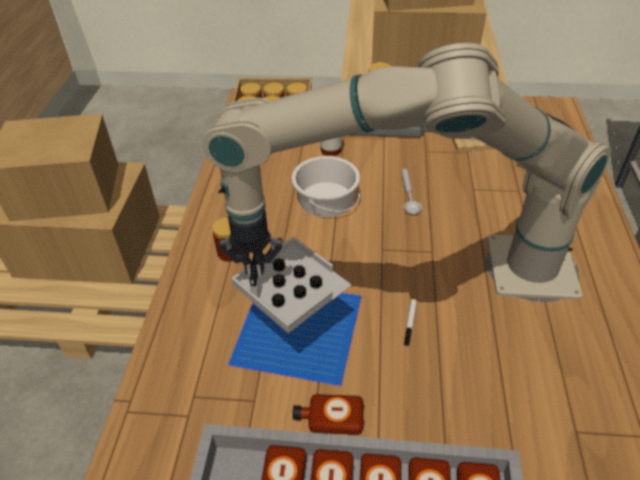

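Tray lifted level at about (290,285), with all six caps in place.

Emit:
{"api": "jog_arm", "payload": {
  "steps": [
    [-1,-0.007,-0.006,-0.001,0,0,-0.008],
    [-1,-0.0165,-0.0137,-0.002,0,0,-0.0192],
    [-1,-0.0235,-0.0196,-0.003,0,0,-0.0274],
    [-1,-0.0235,-0.0196,-0.003,0,0,-0.0274],
    [-1,-0.0235,-0.0196,-0.003,0,0,-0.0274],
    [-1,-0.0235,-0.0196,-0.003,0,0,-0.0274],
    [-1,-0.0235,-0.0196,-0.003,0,0,-0.0274],
    [-1,-0.0235,-0.0196,-0.003,0,0,-0.0274],
    [-1,-0.0235,-0.0196,-0.003,0,0,-0.0274],
    [-1,-0.0235,-0.0196,-0.003,0,0,-0.0274]
  ]
}}

```text
clock: 12.0
eef_pos: [607.5, 118.7, 379.0]
tool_rot: [-3.142, 0.0, 2.137]
force: [-1.0, 0.3, -4.7]
width: 13.4
gripper_force: 58.7
```

Emit:
{"api": "jog_arm", "payload": {
  "steps": [
    [-1,-0.0235,-0.0196,-0.003,0,0,-0.0274],
    [-1,-0.0235,-0.0196,-0.003,0,0,-0.0274],
    [-1,-0.0235,-0.0196,-0.003,0,0,-0.0274],
    [-1,-0.0235,-0.0196,-0.003,0,0,-0.0274],
    [-1,-0.0235,-0.0196,-0.003,0,0,-0.0274],
    [-1,-0.0235,-0.0196,-0.003,0,0,-0.0274],
    [-1,-0.0235,-0.0196,-0.003,0,0,-0.0274],
    [-1,-0.0235,-0.0196,-0.003,0,0,-0.0274],
    [-1,-0.0235,-0.0196,-0.003,0,0,-0.0274],
    [-1,-0.0235,-0.0196,-0.003,0,0,-0.0274]
  ]
}}

```text
clock: 13.25
eef_pos: [625.0, -31.4, 393.9]
tool_rot: [-3.142, -0.001, 2.685]
force: [0.6, 0.4, -4.7]
width: 12.8
gripper_force: 58.7
```

Emit:
{"api": "jog_arm", "payload": {
  "steps": [
    [-1,-0.0165,-0.0137,-0.002,0,0,-0.0192],
    [-1,-0.007,-0.006,-0.001,0,0,-0.008],
    [-1,0,0,0,0,0,0],
    [-1,0,0,0,0,0,0]
  ]
}}

```text
clock: 13.75
eef_pos: [631.7, -44.0, 395.6]
tool_rot: [3.141, 0.0, 2.738]
force: [-0.4, -0.0, -3.9]
width: 13.2
gripper_force: 58.7
```

Run:
```python
from h import *
T0,s=cur();print(s['clock'],s['eef_pos'],s['qpos'].round(2),s['width'],s['tool_rot'])
tub=np.array([553,-230,0])
d=grab('side');save(d,'pics/over.png')
for n in('scene','side'):
    d=grab(n);P=cloud(d);Z=P[...,2]
    hsv=cv2.cvtColor(d['pixels'],cv2.COLOR_RGB2HSV)
    g=(Z>15)&(Z<92)&(abs(P[...,0]-553)<110)&(abs(P[...,1]+230)<110)&(hsv[...,1]<60);p=P[g];print(n,len(p),np.percentile(p,[1,99],axis=0).round())
E2=pose(247,0,tub+[0,0,110],S);rows(T0,E2,seg=5)
rows(E2,pose(247,50,tub+[0,0,103],S),seg=30)
```

```text
13.75 [631.67159341 -43.95919768 395.6176564 ] [-0.32  0.68  0.59  1.59 -0.43  1.01  1.57] 13.234376619731941 [3.14081594e+00 1.70041459e-04 2.73786871e+00]
scene 1000 [[ 497. -325.   16.]
 [ 646. -157.   90.]]
side 1243 [[ 462. -316.   16.]
 [ 615. -133.   88.]]
N 5 row [-0.0001, -0.0, 0.0318] [0.0001, 0.0, -0.0002] | target [631.9 -44.1 316. ]
N 30 row [-0.0, -0.0124, -0.0111] [-0.0145, -0.0, 0.0] | target [ 542.1 -255.7  390.2]
```

View pics/over.png

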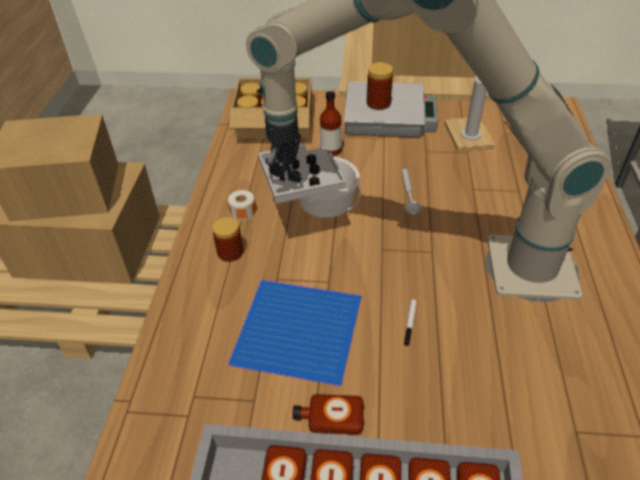

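Run:
```python
from h import *
T0,s=cur()
c=np.array([557.5,-219.5,0])
E2=pose(247,0,c+[0,0,110],S);rows(T0,E2,seg=5)
rows(E2,pose(247,50,c+[0,0,103],S),seg=30)
```

```text
N 5 row [-0.0, 0.0046, 0.0319] [0.0001, 0.0001, -0.0002] | target [636.4 -33.6 316. ]
N 30 row [-0.0, -0.0124, -0.0111] [-0.0145, -0.0, 0.0] | target [ 546.6 -245.2  390.2]
```

Emit:
{"api": "jog_arm", "payload": {
  "steps": [
    [-1,0,0.0046,0.032,0,0,0],
    [-1,0,0.0046,0.032,0,0,0],
    [-1,0,0.0046,0.032,0,0,0],
    [-1,0,0.0046,0.032,0,0,0],
    [-1,0,0.0046,0.032,0,0,0],
    [-1,0,0,0,0,0,0],
    [-1,0,0,0,0,0,0]
  ]
}}

```text
clock: 14.78
eef_pos: [636.8, -34.4, 316.3]
tool_rot: [3.141, 0.002, 2.737]
force: [0.1, -0.3, -5.0]
width: 13.5
gripper_force: 58.8
```

Emit:
{"api": "jog_arm", "payload": {
  "steps": [
    [-1,0,-0.0124,-0.0111,-0.0145,0,0],
    [-1,0,-0.0124,-0.0111,-0.0145,0,0],
    [-1,0,-0.0124,-0.0111,-0.0145,0,0],
    [-1,0,-0.0124,-0.0111,-0.0145,0,0],
    [-1,0,-0.0124,-0.0111,-0.0145,0,0],
    [-1,0,-0.0124,-0.0111,-0.0145,0,0]
  ]
}}

```text
clock: 15.52
eef_pos: [620.7, -71.0, 346.7]
tool_rot: [2.965, 0.001, 2.737]
force: [-0.5, 0.1, -5.3]
width: 12.8
gripper_force: 58.8
```

Run:
```python
from h import *
T0,s=cur();print(s['clock'],s['eef_pos'],s['qpos'].round(2),'spout',(T0@np.array([*S,1]))[:3].round(1),'tilt',np.degrees(np.arccos(-T0[2,2])),s['force'])
rows(T0,pose(247,50,[557.5,-219.5,103],S),seg=24)
```

```text
15.525 [620.71532957 -70.99120795 346.7377311 ] [-0.15  0.69  0.44  1.69 -0.6   0.87  1.77] spout [ 557.  -220.8  108.5] tilt 10.095775186361234 [-0.50103284  0.06501906 -5.29233218]
N 24 row [-0.0, -0.0123, -0.0111] [-0.0145, 0.0001, -0.0] | target [ 546.6 -245.2  390.2]
```

Emit:
{"api": "jog_arm", "payload": {
  "steps": [
    [-1,0,-0.0124,-0.0111,-0.0145,0,0],
    [-1,0,-0.0124,-0.0111,-0.0145,0,0],
    [-1,0,-0.0124,-0.0111,-0.0145,0,0],
    [-1,0,-0.0124,-0.0111,-0.0145,0,0],
    [-1,0,-0.0124,-0.0111,-0.0145,0,0],
    [-1,0,-0.0124,-0.0111,-0.0145,0,0],
    [-1,0,-0.0124,-0.0111,-0.0145,0,0],
    [-1,0,-0.0124,-0.0111,-0.0145,0,0],
    [-1,0,-0.0124,-0.0111,-0.0145,0,0],
    [-1,0,-0.0124,-0.0111,-0.0145,0,0]
  ]
}}

```text
clock: 16.77
eef_pos: [591.0, -140.4, 380.8]
tool_rot: [2.675, 0.002, 2.737]
force: [0.2, 0.0, -4.7]
width: 13.2
gripper_force: 59.0
```

Run:
```python
from h import *
T0,s=cur();print(s['clock'],s['eef_pos'],s['qpos'].round(2),'spout',(T0@np.array([*S,1]))[:3].round(1),'tilt',np.degrees(np.arccos(-T0[2,2])),s['force'])
rows(T0,pose(247,50,[557.5,-219.5,103],S),seg=14)
```

```text
16.775 [ 591.03020991 -140.3944473   380.80411784] [ 0.14  0.62  0.29  1.72 -0.79  0.98  2.05] spout [ 556.9 -221.3  106. ] tilt 26.711003495709747 [ 0.18787433  0.01685252 -4.7317314 ]
N 14 row [-0.0, -0.0122, -0.011] [-0.0145, 0.0001, -0.0] | target [ 546.6 -245.2  390.2]
```

Emit:
{"api": "jog_arm", "payload": {
  "steps": [
    [-1,0,-0.0122,-0.011,-0.0145,0,0],
    [-1,0,-0.0122,-0.011,-0.0145,0,0],
    [-1,0,-0.0122,-0.011,-0.0145,0,0],
    [-1,0,-0.0122,-0.011,-0.0145,0,0],
    [-1,0,-0.0122,-0.011,-0.0145,0,0],
    [-1,0,-0.0122,-0.011,-0.0145,0,0],
    [-1,0,-0.0122,-0.011,-0.0145,0,0],
    [-1,0,-0.0122,-0.011,-0.0145,0,0],
    [-1,0,-0.0122,-0.011,-0.0145,0,0],
    [-1,0,-0.0122,-0.011,-0.0145,0,0]
  ]
}}

```text
clock: 18.02
eef_pos: [559.1, -214.9, 391.9]
tool_rot: [2.385, 0.001, 2.737]
force: [0.6, -0.8, -4.1]
width: 13.2
gripper_force: 59.1
```

Emit:
{"api": "jog_arm", "payload": {
  "steps": [
    [-1,0,-0.0122,-0.011,-0.0145,0,0],
    [-1,0,-0.0122,-0.011,-0.0145,0,0],
    [-1,0,-0.0122,-0.011,-0.0145,0,0],
    [-1,0,-0.0122,-0.011,-0.0145,0,0],
    [-1,0,0,0,0,0,0],
    [-1,0,0,0,0,0,0],
    [-1,0,0,0,0,0,0],
    [-1,0,0,0,0,0,0]
  ]
}}

```text
clock: 19.02
eef_pos: [546.7, -244.0, 390.0]
tool_rot: [2.271, 0.002, 2.738]
force: [0.2, -0.1, -3.3]
width: 13.0
gripper_force: 59.1
```

Run:
```python
from h import *
T0,s=cur();print(s['clock'],s['eef_pos'],s['qpos'].round(2),'spout',(T0@np.array([*S,1]))[:3].round(1),'tilt',np.degrees(np.arccos(-T0[2,2])),s['force'])
a=grab('scene')['pixels'][100:340,150:400];b=grab('side')['pixels'][60:300,200:450]
cv2.imwrite('pics/pour.png',cv2.cvtColor(np.hstack([cv2.resize(a,(400,384)),cv2.resize(b,(400,384))]),4))
rows(T0,pose(247,0,[557.5,-219.5,150],S))
```

```text
19.025 [ 546.67038456 -244.01061275  389.95189766] [ 0.51  0.67  0.15  1.7  -1.    1.27  2.36] spout [ 557.8 -219.   102.7] tilt 49.879567660550855 [ 0.24667434 -0.13954867 -3.26426039]
N 8 row [-0.0, 0.048, 0.0355] [0.0544, 0.0001, -0.0001] | target [636.4 -33.6 356. ]
```

View pics/pour.png

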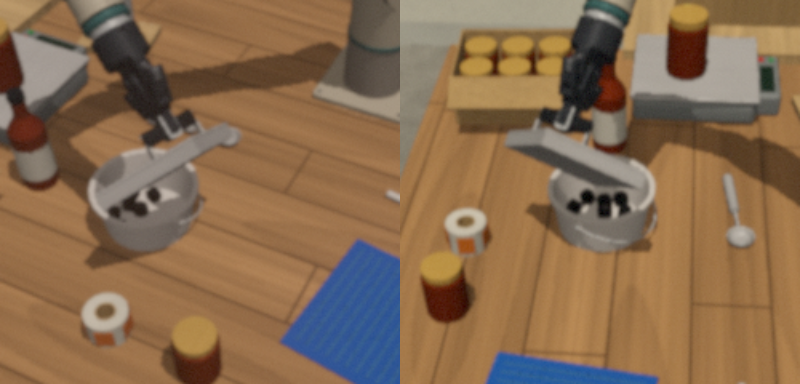

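The pour view shows caps lying in the tub at about (600,205) in the right panel and none on the table. I'll untip and count them.

Emit:
{"api": "jog_arm", "payload": {
  "steps": [
    [-1,0,0.048,0.0355,0.0544,0,0],
    [-1,0,0.048,0.0355,0.0544,0,0],
    [-1,0,0.048,0.0355,0.0544,0,0],
    [-1,0,0.048,0.0355,0.0544,0,0],
    [-1,0,0.048,0.0355,0.0544,0,0],
    [-1,0,0.048,0.0355,0.0544,0,0],
    [-1,0,0.048,0.0355,0.0544,0,0],
    [-1,0,0.048,0.0355,0.0544,0,0],
    [-1,0,0,0,0,0,0]
  ]
}}

```text
clock: 20.25
eef_pos: [636.9, -27.9, 353.8]
tool_rot: [3.139, -0.004, 2.745]
force: [-0.3, 0.1, -4.0]
width: 12.9
gripper_force: 59.5
```

Run:
```python
from h import *
T0,s=cur();print(s['clock'],s['eef_pos'],s['qpos'].round(2),'spout',(T0@np.array([*S,1]))[:3].round(1),'tilt',np.degrees(np.arccos(-T0[2,2])),s['force'])
H=pose(184.2,0,[656.5,248,61+120],G);rows(T0,H,seg=14);rows(H,pose(184.2,0,[656.5,248,63],G),seg=6)
```

```text
20.25 [636.86829479 -27.92144363 353.76136913] [-0.3   0.72  0.52  1.61 -0.43  0.92  1.55] spout [ 558.3 -213.4  147.2] tilt 0.29348320954053886 [-0.27064179  0.14110945 -4.01193424]
N 14 row [0.0309, 0.0279, 0.0026] [0.0, -0.0002, 0.0393] | target [656.5 248.  336. ]
N 6 row [0.0, 0.0, 0.0393] [0.0, -0.0, 0.0] | target [656.5 248.  218. ]
```

Emit:
{"api": "jog_arm", "payload": {
  "steps": [
    [-1,0.031,0.028,0.0026,0,0,0.0393],
    [-1,0.031,0.028,0.0026,0,0,0.0393],
    [-1,0.031,0.028,0.0026,0,0,0.0393],
    [-1,0.031,0.028,0.0026,0,0,0.0393],
    [-1,0.031,0.028,0.0026,0,0,0.0393],
    [-1,0.031,0.028,0.0026,0,0,0.0393],
    [-1,0.031,0.028,0.0026,0,0,0.0393],
    [-1,0.031,0.028,0.0026,0,0,0.0393],
    [-1,0.031,0.028,0.0026,0,0,0.0393],
    [-1,0.031,0.028,0.0026,0,0,0.0393]
  ]
}}

```text
clock: 21.5
eef_pos: [620.7, 168.3, 343.5]
tool_rot: [3.139, -0.002, 1.947]
force: [-0.1, -0.2, -3.4]
width: 13.2
gripper_force: 59.5
```

Emit:
{"api": "jog_arm", "payload": {
  "steps": [
    [-1,0.031,0.028,0.0026,0,0,0.0393],
    [-1,0.031,0.028,0.0026,0,0,0.0393],
    [-1,0.031,0.028,0.0026,0,0,0.0393],
    [-1,0.031,0.028,0.0026,0,0,0.0393],
    [-1,0,0,0,0,0,0],
    [-1,0,0,0,0,0,0]
  ]
}}

```text
clock: 22.25
eef_pos: [658.5, 241.3, 337.9]
tool_rot: [3.141, -0.0, 1.636]
force: [0.1, -0.5, -4.5]
width: 12.9
gripper_force: 59.5
```

Run:
```python
from h import *
T0,s=cur();print(s['clock'],s['eef_pos'],s['tool_rot'],s['force'],s['qpos'].round(2))
d=grab('side');a=d['pixels'][130:390,220:430];c=d['pixels'][150:220,285:370];b=grab('scene')['pixels'][185:265,195:285]
cv2.imwrite('pics/ret.png',cv2.cvtColor(np.hstack([cv2.resize(a,(400,495)),np.vstack([cv2.resize(c,(400,245)),cv2.resize(b,(400,250))])]),4))
rows(T0,pose(184.2,0,[656,248,64],G),seg=7)
```

```text
22.25 [658.45712417 241.32426898 337.93244894] [ 3.14081320e+00 -1.40352484e-04  1.63579166e+00] [ 0.12974506 -0.50085523 -4.49540495] [-0.8   0.92  0.83  1.43 -0.71  1.1   0.23]
N 7 row [0.0019, -0.0006, 0.034] [0.0001, -0.0, -0.0006] | target [656. 248. 219.]
```

View pics/ret.png

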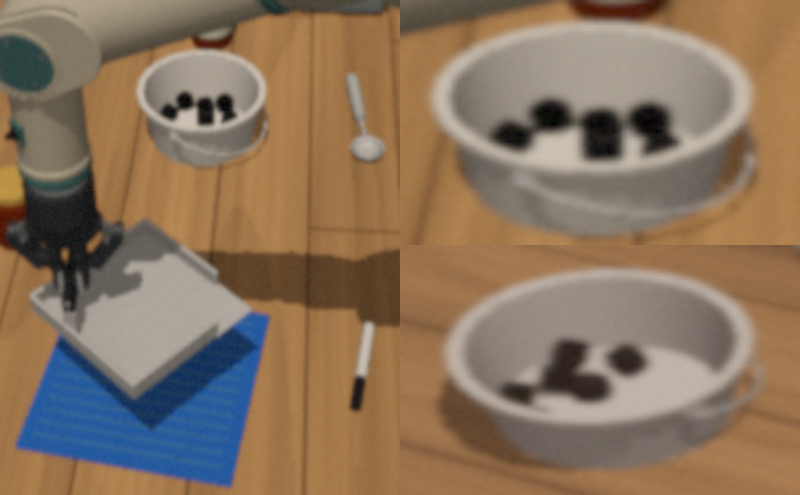

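Six caps are visible in the tub (top right panel: about (512,135), (550,113), (602,123), (602,147), (650,118) and (660,140)), and the tray is empty. Lowering it now.

Emit:
{"api": "jog_arm", "payload": {
  "steps": [
    [-1,0.002,-0.0006,0.034,0,0,0],
    [-1,0.002,-0.0006,0.034,0,0,0],
    [-1,0.002,-0.0006,0.034,0,0,0],
    [-1,0.002,-0.0006,0.034,0,0,0],
    [-1,0.002,-0.0006,0.034,0,0,0],
    [-1,0.002,-0.0006,0.034,0,0,0],
    [-1,0.002,-0.0006,0.026,0,0,0],
    [-1,0,0,0.008,0,0,0],
    [-1,0,0,0,0,0,0],
    [-1,0,0,0,0,0,0]
  ]
}}

```text
clock: 23.6
eef_pos: [656.3, 249.8, 219.1]
tool_rot: [3.139, 0.0, 1.637]
force: [0.7, -0.2, -4.2]
width: 13.4
gripper_force: 59.5
```

Emit:
{"api": "jog_arm", "payload": {
  "steps": [
    [-1,0,0,0.002,0,0,0],
    [-1,0,0,0.002,0,0,0],
    [-1,0,0,0,0,0,0]
  ]
}}

```text
clock: 23.98
eef_pos: [656.3, 249.8, 218.1]
tool_rot: [3.139, -0.0, 1.637]
force: [-1.5, 0.2, 5.0]
width: 13.1
gripper_force: 60.9
```

Contact. Opening to half and rising.

Emit:
{"api": "jog_arm", "payload": {
  "steps": [
    [0,0,0,0,0,0,0],
    [0,0,0,0,0,0,0],
    [0,0,0,0,0,0,0],
    [0,0,0,0,0,0,0],
    [0,0,0,-0.01,0,0,0],
    [0,0,0,-0.03,0,0,0],
    [0,0,0,-0.06,0,0,0],
    [0,0,0,-0.08,0,0,0],
    [0,0,0,-0.08,0,0,0],
    [0,0,0,0,0,0,0]
  ]
}}

```text
clock: 25.22
eef_pos: [657.2, 249.5, 351.9]
tool_rot: [3.132, -0.001, 1.637]
force: [0.5, -0.2, 0.7]
width: 42.8
gripper_force: 0.0
```

Run:
```python
from h import *
T0,s=cur();print(s['clock'],s['eef_pos'],s['width'],s['force'])
a=grab('side')['pixels'][:,150:470];b=grab('wrist')['pixels']
cv2.imwrite('pics/end.png',cv2.cvtColor(np.hstack([cv2.resize(a,(340,510)),cv2.resize(b,(460,510))]),4))
```

```text
25.225 [657.16625919 249.455677   351.93864391] 42.75644670345733 [ 0.49334266 -0.20528571  0.68264251]
```

View pics/end.png

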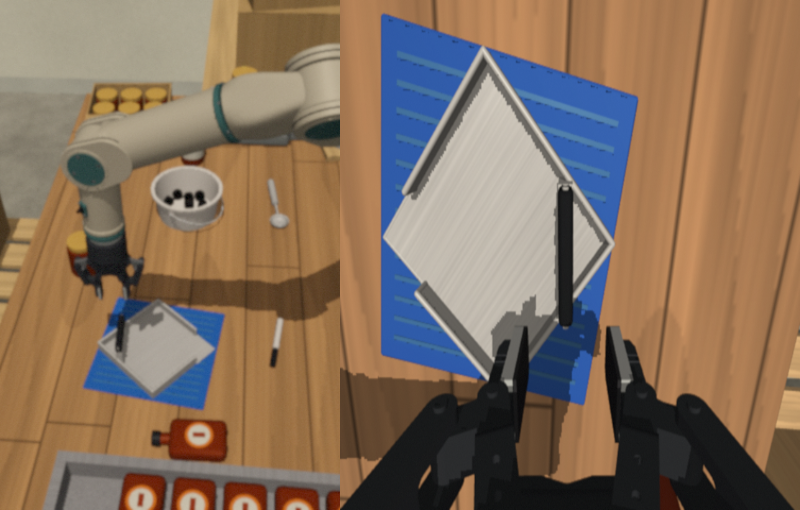

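The tray lies empty and flat in the middle of the mat, the caps are in the tub, and the gripper is clear.

```bash
python3 -c "
from cell import *
print(finish_job())"
```

```text
the job is handed in; nothing more can be done
None
```

I handed the job in at about 25 s on the robot clock: all six caps are in the tub, the empty tray is flat in the middle of the mat and released, and the last pictures show the tub and nearby items undisturbed; the hand-in returned no verdict.

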